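Seat the grinder's upper burr carrier on its locating pin

ROBOT

A 7-joint arm with a two-finger parallel gripper is mounted at the origin on the work surface. World frame = base frame: x ahead of the robot, y to its left, z up, the work surface at z = 0. Lengths are in m, angles in rad, forces in N, time in s.
With the tool pointing down it reaches from about 0.4 to 0.85 m from the base axis. Payload 10.4 kg.
Tool frame: the origin (TCP) lies at the very end of the fingers, on their centre line; the grasp point (between the pads) lies manip.grasp_offset behind it (manip.grasp_offset is the distance from the TCP to the grasp point, in m); z points along the fingers, x is the direction in which the jaws open and shut, and the axes are right-handed (so a half turn about z gives the same grasp; the last joint's range is limited). The gripper opens to 85 mm and grips with 20 to 120 N. Pads are 22 mm wide; open, the fingers measure 114 mm over their backs; the gripper's body (76 mm by 85 mm) begins 54 mm behind the grasp point. The pads swing forward as they close: fully open they stand 13 mm farther back than shut.
Start: joints at [-1.343, 0.332, -0.065, 1.46, 0.022, 1.35, -0.088], TCP at [0.155, 0.605, 0.21] pointing down, gripper open.
Joint ranges: [-2.6, 2.6], [-0.5, 2.12], [-1.47, 1.34], [0.16, 2.42], [-1.27, 4.41], [0.06, 2.06], [-2.6, 2.6]. Speed limits (rad/s): [2.22, 2.22, 2.79, 2.79, 3.14, 3.14, 3.14].

INTERFACE

Orientations are given as a unit quaternion [x, y, z, w].
In Python, from workcell import manip gives the robot as it stands.
- The arm moves only by the shell command python3 -m crank 'ROWS' [FORCE]. ROWS is JSON, a list that holds one entry, the list of rows, each a list of 7 numbers: the shift along the world's x, y, z in units of 60 mm (1.0 is 60 mm), then the turn, a rotation vector about the world's x, y, z in units of 5 degrees (1.0 is 5 degrees), then the finger opening in mm, from 0 to 85.4. A call has 1 to 8 rows; each row shifts and turns the commanded pose from where the row before left it; what a row does not reach is not made up. A row lasts 1/8 s, in which the tool goes at most 62.5 mm and 10.7 degrees, less where a joint would pass 70% of its speed; a pose out of reach is approached as far as the arm can. A call is refused whole if a number of a shift passes 1 or a number of a turn 1, either way. A call with a gripper value outside its range is refused whole. The fingers move at their own pace and stop on an object; FORCE is the grip in N (left out, the last holds). Time passes only in rows, so rows that do not move let the fingers close. It gives the time, the measured TCP pose, the force and the opening at its end, in the units of the state.
- manip.get_obs(): the state, without advancing time (a new reading comes with each control period).
- manip.camera(name): name is "scene" or "side" or "wrist"; returns (picture, depth): 480x640x3 uint8, blue, green, red; 480x640 float32, m along the optical axis (not along the pixel's ray), 0 where there is no reading.
- manip.get_calibration(name): a dict with "fx", "fy", "cx", "cy" (pixels), "k1" (the pictures are not rectified: a ray, as slopes to the right and down, at radius r is drawn at 1 + k1 r^2 times it, then the intrinsics apply), "rvec" (rotation vector, rad) and "tvec" (3), from world to camera coordinates, as OpenCV has them; the wrist camera has in their place "T_tool_cam" (4x4, takes a point from camera to tool coordinates, whose origin is the TCP and whose axes are the tool frame's). Camera axes: x right, y down, z forward; pixel columns grow to the right and rows downward; lengths in m; the calibration is good to about 2 mm. A picture is of the moment at which its call begins: read the wrist's pose just before it. get_calibration takes no time and is no camera call.
- manip.hand_in(): hands the job in, once; it reports no verdict.
The state is a dict: "clock": time; "joint_pos": joint angles; "joint_velocities": joint speeds; "tau": joint torques, N m; "position": TCP position; "ee_rot": TCP orientation; "ft_force": force on the tool from outside, world axes, zero at the start; "torque": the same for the moment, N m; "grip_width": opening from 0.0 (shut) to 1.0 (fully open).
Only numpy, scipy, OpenCV 4.12 (cv2) and the standard library are available. Lean on these libraries where they do the work, as an engineer would, in place of code of your own. Each camera call takes 0.05 s, during which the arm holds its last target.

TASK

The coffee grinder has just been cleaned and its round upper burr carrier has been put back turned the wrong way, so that it rides cocked up on the locating pin. With a fingertip push one of its upright lugs round until the notch in its rim drops over the pin, then press the carrier gently down until it is fully home, level and flush with the grinder's rim. Do not grip or lift the carrier, and leave the hopper, milk jug, cup and tamper standing where they are.

Things in the scene. Friction and masses are not known exactly. Their poses are not given: they have to be found in the camera images.
- carrier: Upper burr carrier, a loose plain aluminium disc of about 0.3 kg in the round recess on top of the grinder. Flange 88 mm across, 8 mm thick; origin on its axis at the flange's underside, z up, +x towards the notch in its rim. A skirt under it (radius 31 mm) turns in the grinder's bore with 1 mm play and keeps it centred. It turns either way with under 2 N at a lug.
- notch (a point): Point on the carrier in the middle of the notch, at radius 39.5 mm, level with the flange's underside; axes as the carrier's. The notch is cut through the flange from radius 34 to 44 mm and is 10 mm wide (2 mm of play either side of the pin). When it comes over the pin the carrier drops 1 to 2 mm there, and the pin then stops it from turning on.
- lug_left (a point): Middle of the top of the upright lug on the carrier's +y side (90 degrees counter-clockwise from the notch, seen from above), at radius 34 mm, 22 mm above the flange's underside. Both lugs are 7 mm thick (along the carrier's x), 16 mm long (radius 26 to 42 mm) and rise 14 mm from the flange's top. Axes as the carrier's.
- lug_right (a point): The same on the other lug, on the carrier's -y side.
- hub (a point): Centre of the top of the carrier's flat hub (24 mm across) on its axis, 10 mm above the flange's underside and 2 mm above the flange's top: a good place to press. Three sprung balls in the bore hold the carrier about 5 mm above the seat until it is pressed past them with 10 to 16 N; it then stays down by itself.
- seat (a point): Fixed: centre of the seat ledge in the recess on the grinder's top, 215 mm above the counter; z up, +x towards the locating pin, -x towards the spout. The carrier's origin lies here when seated. The recess has a radius of 46 mm and is 8 mm deep; its rim (flush with the seated flange) reaches out to radius 55 mm and nothing on the grinder stands higher.
- pin (a point): Fixed locating pin: an upright steel pin, 6 mm in diameter, standing on the seat ledge at radius 39.5 mm. It is covered while the carrier rides on it; a small square boss on the outside of the rim, the only one, stands right beside it and shows where it is. The point is on the pin's flat top, 6.7 mm above the seat.
- hopper: Dark bean hopper of the grinder, set aside upside down on the counter, 136 mm across and 147 mm high; origin at the centre of its underside. To be left alone.
- jug: Steel milk jug, 88 mm across and 105 mm high with a handle at its +y side; origin at the centre of its underside. To be left alone.
- cup: White cup, 80 mm across and 62 mm high; origin at the centre of its underside. To be left alone.
- tamper: Tamper standing on its 58 mm steel base, 88 mm high; origin at the centre of its underside. To be left alone.
Mind the look-alikes: they are no part of the job. Leave any yellow look-alike of the carrier alone.

How it is judged:
By the outcome, as a careful person would: the job done as asked, in the order asked, and still so for the second after the job is handed in, with the robot touching nothing.
It also fails if it takes over 58 s, if anything falls off the work surface, if the arm or the gripper's body presses on something with over 40 N, if the wrist force passes 120 N, or if a joint passes its speed limit or range.

## Working session

There is one attempt and no reset: what is moved stays moved. The work goes in short steps, Python scripts to look and compute and a shell command to move; the robot and the scene stay as the last step left them, time stands still between calls to the robot, and variables do not carry over. Pictures are saved under pics/ and viewed, and the job is handed in when it is done.

```bash
mkdir -p pics; ls
cat > h.py <<'E'
import numpy as np,cv2
from workcell import manip
from scipy.spatial.transform import Rotation as R
def snap(n,tag):
    o=manip.get_obs(); im,d=manip.camera(n); cv2.imwrite(f'pics/{tag}.png',im); np.savez(f'pics/{tag}.npz',im=im,d=d,p=o['position'],q=o['ee_rot']); return im,d,o
def campose(n,o):
    c=manip.get_calibration(n)
    if n=='wrist':
        T=np.eye(4);T[:3,:3]=R.from_quat(o['ee_rot']).as_matrix();T[:3,3]=o['position'];T=T@np.array(c['T_tool_cam'])
    else:
        Rm=R.from_rotvec(np.ravel(c['rvec'])).as_matrix();T=np.eye(4);T[:3,:3]=Rm.T;T[:3,3]=-Rm.T@np.ravel(c['tvec'])
    return c,T
def undist(c,u,v):
    K=np.array([[c['fx'],0,c['cx']],[0,c['fy'],c['cy']],[0,0,1.]])
    p=cv2.undistortPoints(np.array(np.stack([u,v],-1),float).reshape(-1,1,2),K,np.array([c['k1'],0,0,0.]))
    return p.reshape(-1,2)
def world(n,o,u,v,z):
    c,T=campose(n,o);p=undist(c,u,v);z=np.ravel(z)[:,None]
    return (np.hstack([p,np.ones((len(p),1))])*z)@T[:3,:3].T+T[:3,3]
def onplane(n,o,u,v,zw):
    c,T=campose(n,o);p=undist(c,u,v);d=np.hstack([p,np.ones((len(p),1))])@T[:3,:3].T
    s=(zw-T[2,3])/d[:,2]; return T[:3,3]+d*s[:,None]
def proj(n,o,P):
    c,T=campose(n,o);Pc=(np.atleast_2d(P)-T[:3,3])@T[:3,:3];s=Pc[:,:2]/Pc[:,2:]
    s=s*(1+c['k1']*(s**2).sum(1,keepdims=True));return s*[c['fx'],c['fy']]+[c['cx'],c['cy']]
E
python3 - <<'E'
from h import *
o=manip.get_obs();print({k:np.round(v,3) for k,v in o.items()})
for n in('scene','side','wrist'):snap(n,n+'0')
print(manip.grasp_offset,manip.get_calibration('scene'),manip.get_calibration('wrist'))
E
```

```text
pics
{'clock': np.float64(0.0), 'joint_pos': array([-1.343,  0.333, -0.065,  1.461,  0.022,  1.35 , -0.089]), 'joint_velocities': array([-0.   ,  0.   ,  0.001,  0.002, -0.   , -0.002,  0.001]), 'tau': array([-2.0000e-03, -6.2544e+01,  4.8000e-02, -3.9161e+01,  1.6000e-02,
        1.0000e-02,  0.0000e+00]), 'position': array([0.155, 0.605, 0.209]), 'ee_rot': array([ 0.79 ,  0.613, -0.001,  0.   ]), 'ft_force': array([-0.486, -0.171, -0.189]), 'torque': array([-0.027, -0.051,  0.023]), 'grip_width': np.float64(0.998)}
0.0187 {'fx': 492.93358230891903, 'fy': 492.93358230891903, 'cx': 312.70199906616944, 'cy': 239.109046259804, 'k1': -0.06952091560529895, 'rvec': array([ 2.04969656,  1.43151599, -0.51780171]), 'tvec': array([-0.23486778, -0.36633441,  1.82969169])} {'fx': 330.4854407692084, 'fy': 330.4854407692084, 'cx': 320.72323321150907, 'cy': 238.01709864443, 'k1': -0.020744998657890354, 'T_tool_cam': array([[ 9.99999370e-01,  8.42230147e-04,  7.41432195e-04,
         5.36715916e-04],
       [-1.00839432e-03,  9.64357954e-01,  2.64599169e-01,
        -6.78471609e-02],
       [-4.92152638e-04, -2.64599750e-01,  9.64358196e-01,
        -1.64081376e-01],
       [ 0.00000000e+00,  0.00000000e+00,  0.00000000e+00,
         1.00000000e+00]])}
```

View pics/scene0.png

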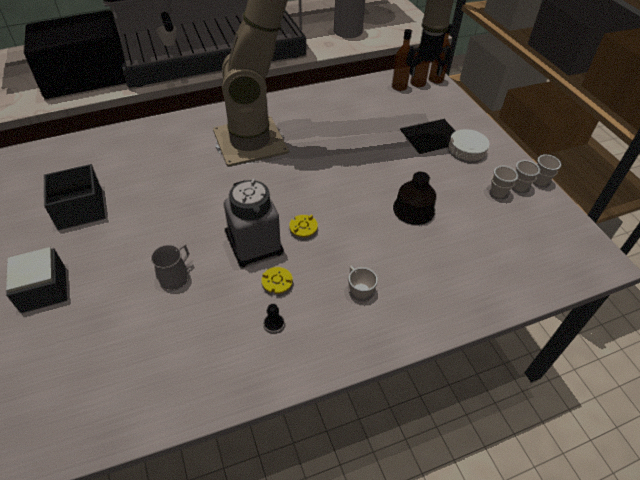

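View pics/side0.png

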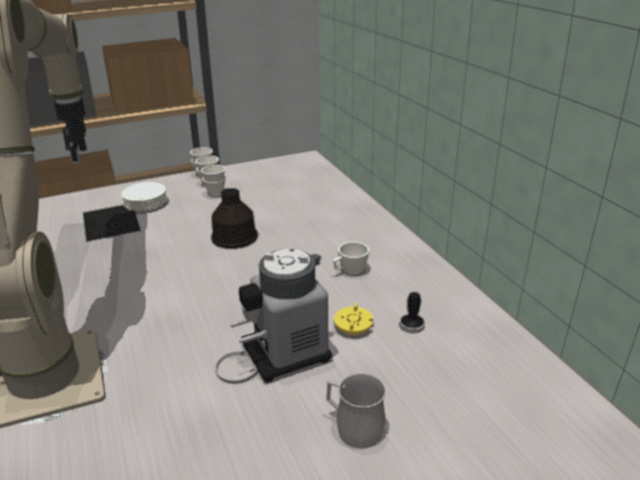

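View pics/wrist0.png

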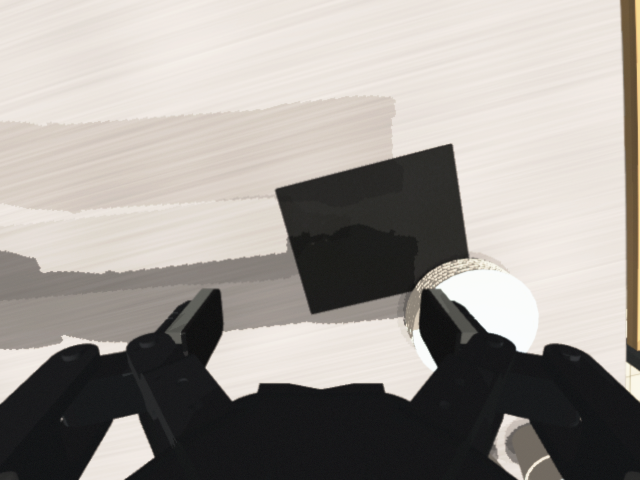

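Candidates for the carrier are the aluminium disc on the grinder at scene (249,192) / side (288,262), yellow look-alikes at scene (304,227) and (278,281), and a white round box at scene (469,146). I choose the grinder-top aluminium disc and check it in a crop.

Run:
```python
from h import *
a=cv2.imread('pics/scene0.png')[170:225,215:290];b=cv2.imread('pics/side0.png')[240:300,245:330]
a=cv2.resize(a,(600,440),interpolation=cv2.INTER_CUBIC);b=cv2.resize(b,(600,424),interpolation=cv2.INTER_CUBIC)
cv2.imwrite('pics/c1.png',a);cv2.imwrite('pics/c2.png',b)
for n,bx in(('scene',(215,290,170,225)),('side',(245,330,240,300))):
    f=np.load(f'pics/{n}0.npz');d=f['d'];u,v=np.meshgrid(np.arange(bx[0],bx[1]),np.arange(bx[2],bx[3]));z=d[v,u]
    P=world(n,None,u.ravel(),v.ravel(),z.ravel());P=P[z.ravel()>0]
    for lo,hi in((.19,.215),(.215,.223),(.223,.232),(.232,.25)):
        m=(P[:,2]>lo)&(P[:,2]<hi);Q=P[m]
        if len(Q):print(n,lo,len(Q),Q.mean(0).round(4),Q.min(0).round(4),Q.max(0).round(4))
```

```text
scene 0.19 255 [ 0.5419 -0.1312  0.2038] [ 0.4804 -0.179   0.1904] [ 0.5734 -0.0707  0.215 ]
scene 0.215 276 [ 0.5241 -0.1288  0.2205] [ 0.4453 -0.1794  0.215 ] [ 0.5752 -0.0703  0.223 ]
scene 0.223 652 [ 0.5059 -0.1247  0.2273] [ 0.4495 -0.1779  0.223 ] [ 0.5715 -0.0713  0.232 ]
scene 0.232 59 [ 0.5128 -0.1268  0.2373] [ 0.4672 -0.1565  0.232 ] [ 0.5484 -0.0985  0.2442]
side 0.19 655 [ 0.4916 -0.1631  0.2033] [ 0.4127 -0.1821  0.1902] [ 0.5734 -0.1054  0.215 ]
side 0.215 551 [ 0.499  -0.1462  0.2203] [ 0.4472 -0.1805  0.215 ] [ 0.5744 -0.0697  0.223 ]
side 0.223 903 [ 0.5004 -0.1293  0.2266] [ 0.4491 -0.1787  0.223 ] [ 0.5662 -0.0784  0.2319]
side 0.232 84 [ 0.5043 -0.129   0.2378] [ 0.4661 -0.153   0.2323] [ 0.536  -0.1002  0.2434]
```

View pics/c1.png

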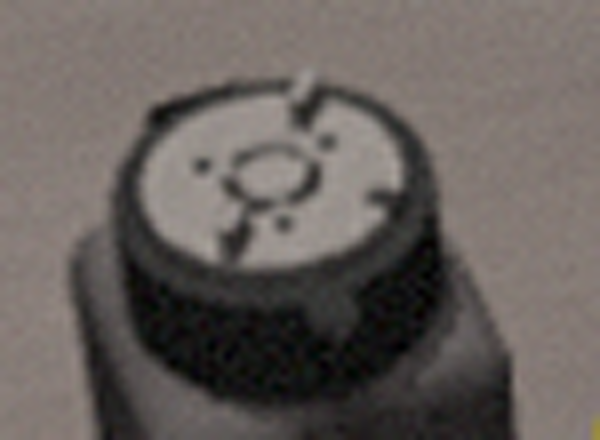

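View pics/c2.png

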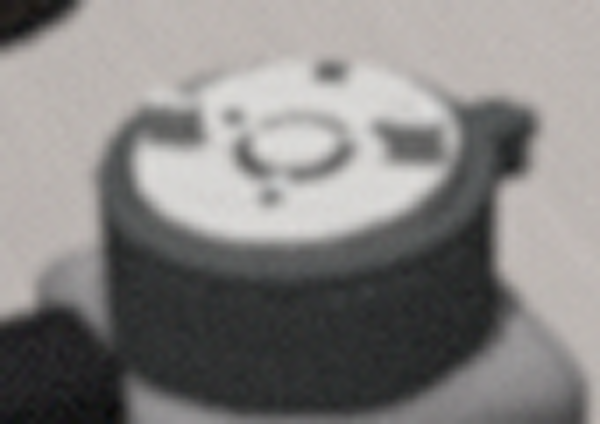

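Both crops show the bare aluminium disc in the recess: notch at scene (262.5,194.8) / side (291.7,249.9), the only boss at scene (257,208) / side (317,258), and lugs at scene (253,181),(244,199).

Run:
```python
from h import *
print('notch',onplane('scene',None,[262.5],[194.75],.23),onplane('side',None,[291.7],[249.9],.23))
print('boss',onplane('scene',None,[257],[207.5],.221),onplane('side',None,[317],[257],.221))
# outer rim fit: from rim top points
for n,bx in(('scene',(215,290,170,225)),('side',(245,330,240,300))):
    f=np.load(f'pics/{n}0.npz');d=f['d'];u,v=np.meshgrid(np.arange(bx[0],bx[1]),np.arange(bx[2],bx[3]));z=d[v,u]
    P=world(n,None,u.ravel(),v.ravel(),z.ravel())
    m=(P[:,2]>.2195)&(P[:,2]<.26)
    (c,r)=cv2.minEnclosingCircle(P[m][:,:2].astype(np.float32));print(n,c,r)
    # lugs
    m=P[:,2]>.236;Q=P[m]
    Q=Q[np.argsort(Q[:,0])];k=Q[:,0]<.507
    for q in(Q[k],Q[~k]):print('lug',len(q),q.mean(0).round(4),q.max(0).round(4))
    cc=np.array(c);rr=np.hypot(*(P[:,:2]-cc).T);m=(P[:,2]>.22)&(P[:,2]<.236)&(rr<.042)
    A=np.c_[P[m][:,:2]-cc,np.ones(m.sum())];s=np.linalg.lstsq(A,P[m][:,2],rcond=None)[0];print('plane',s)
```

```text
notch [[ 0.52672633 -0.09147662  0.23      ]] [[ 0.52392881 -0.09482417  0.23      ]]
boss [[ 0.55886453 -0.11668455  0.221     ]] [[ 0.56446744 -0.12661662  0.221     ]]
scene (0.5102465152740479, -0.12420795112848282) 0.06515450030565262
lug 13 [ 0.476  -0.1047  0.2399] [ 0.4815 -0.0985  0.2433]
lug 33 [ 0.9524 -0.2183  0.6534] [ 1.4579 -0.1383  1.1476]
plane [-0.00803166  0.01423453  0.22788481]
side (0.5096107721328735, -0.12773482501506805) 0.06296273320913315
lug 36 [ 0.3825 -0.406   0.4282] [ 0.4804 -0.1002  0.8075]
lug 31 [ 0.529  -0.1468  0.2404] [ 0.536  -0.1397  0.2434]
plane [0.01561242 0.02791724 0.22689761]
```

```bash
python3 -m crank '[[[0.4,-0.3,0.8,0,0,0,0],[0.4,-0.3,0.8,0,0,0,0],[0.5,-0.5,0.5,0,0,0,0],[0.5,-0.8,0,0,0,0,0],[0.5,-0.8,0,0,0,0,0],[0.4,-0.9,0,0,0,0,0],[0.4,-0.9,0,0,0,0,0],[0.4,-0.9,0,0,0,0,0]]]'
python3 -m crank '[[[0.4,-0.9,0,0,0,0,0],[0.4,-0.9,0,0,0,0,0],[0.4,-0.9,0,0,0,0,0],[0.3,-0.9,0,0,0,0,0],[0.3,-0.9,0,0,0,0,0],[0.3,-0.9,0,0,0,0,0],[0,-0.9,0,0,0,0,0],[0,0,0,0,0,0,0]]]'
```

```text
clock: 1.15
position: [0.3656, 0.2795, 0.336]
ee_rot: [0.79, 0.613, 0.0, -0.0]
ft_force: [1.6, -0.3, 0.4]
grip_width: 0.004
clock: 2.15
position: [0.4904, -0.1014, 0.3363]
ee_rot: [0.792, 0.61, -0.0, 0.0]
ft_force: [0.2, 0.7, 0.1]
grip_width: -0.004
```

Run:
```python
from h import *
im,d,o=snap('wrist','w1');print(o['joint_pos'].round(3),o['position'].round(4))
```

```text
[-0.587 -0.016  0.7    1.595  0.011  1.558  1.425] [ 0.4904 -0.1014  0.3363]
```

View pics/w1.png

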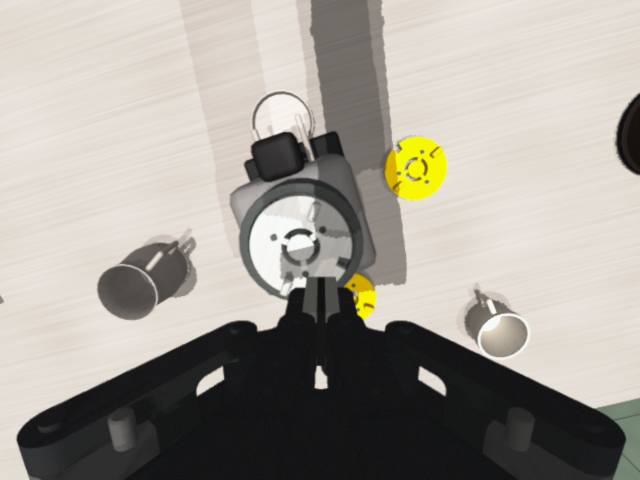

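The wrist view shows the carrier at about (303,245), with the notch near (345,262) and partly near the fingers. I'll move outward for a clear view.

```bash
python3 -m crank '[[[0.9,-0.3,0,0,0,-0.5,0],[0.3,0,-0.5,0,0,-1,0],[0,0,0,0,0,0,0]]]'
python3 - <<'E'
from h import *
im,d,o=snap('wrist','w2');print(o['position'].round(4))
cv2.imwrite('pics/w2c.png',cv2.resize(im[140:340,200:440],(720,600),interpolation=cv2.INTER_CUBIC))
E
```

```text
clock: 2.58
position: [0.5629, -0.1125, 0.3033]
ee_rot: [0.828, 0.561, -0.002, -0.001]
ft_force: [-0.5, -0.3, -0.2]
grip_width: 0.001
[ 0.5629 -0.1125  0.3033]
```

View pics/w2c.png

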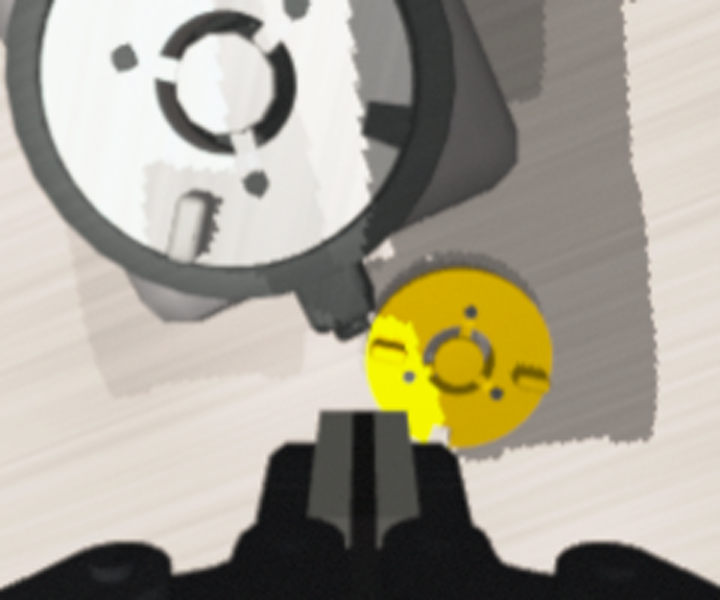

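Run:
```python
from h import *
im=cv2.imread('pics/w2.png')
cv2.imwrite('pics/w2d.png',cv2.resize(im[100:260,190:370],(675,600),interpolation=cv2.INTER_CUBIC))
```

```text
(no output)
```

View pics/w2d.png

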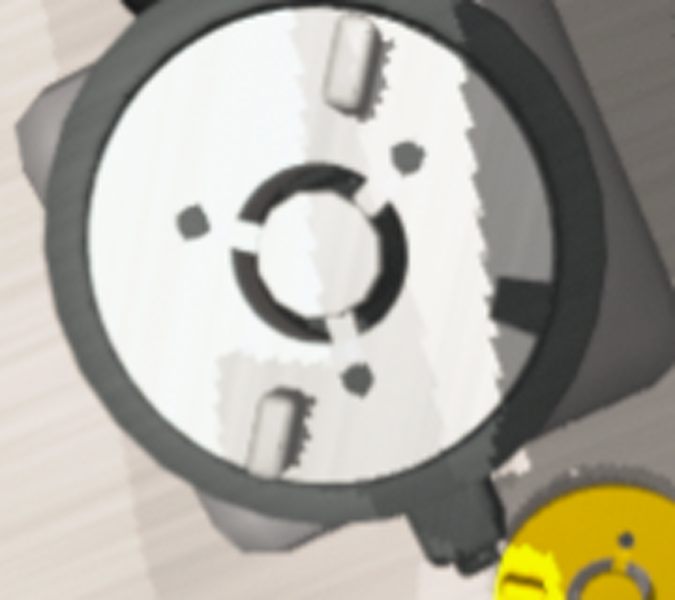

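Run:
```python
from h import *
f=np.load('pics/w2.npz');o=dict(position=f['p'],ee_rot=f['q']);d=f['d']
pts=dict(l1=(283.3,116.5,.243),l2=(262.5,214.7,.243),hub=(274.8,168,.231),notch=(329.2,181.3,.229),boss=(311.3,236,.222))
for k,(u,v,z) in pts.items():
    print(k,onplane('wrist',o,[u],[v],z).round(4), 'depth:',world('wrist',o,[u],[v],[d[int(round(v)),int(round(u))]]).round(4))
u,v=np.meshgrid(np.arange(190,370),np.arange(95,260));z=d[v,u]
P=world('wrist',o,u.ravel(),v.ravel(),z.ravel())
m=(P[:,2]>.219)&(P[:,2]<.26);c,r=cv2.minEnclosingCircle(P[m][:,:2].astype(np.float32));print(c,r)
# rim ring & disc via z
h=P[(P[:,2]>.238)&(P[:,2]<.26)];n,lab,st,ce=cv2.connectedComponentsWithStats(((P[:,2]>.237)&(P[:,2]<.26)).reshape(z.shape).astype(np.uint8))
for i in range(1,n):
    if st[i,4]>15:
        q=P[(lab==i).ravel()];print(st[i,4],q.mean(0).round(4),np.median(q[:,2]).round(4))
cc=np.array([.507,-.1265]);rr=np.hypot(*(P[:,:2]-cc).T)
m=(rr<.042)&(P[:,2]>.222)&(P[:,2]<.235);A=np.c_[P[m][:,:2]-cc,np.ones(m.sum())];s=np.linalg.lstsq(A,P[m][:,2],rcond=None)[0];print(s)
m=(rr>.048)&(rr<.053)&(P[:,2]>.21);print('rim z',np.median(P[m][:,2]))
```

```text
l1 [[ 0.4729 -0.1021  0.243 ]] depth: [[ 0.4727 -0.1022  0.2417]]
l2 [[ 0.5265 -0.1409  0.243 ]] depth: [[ 0.5265 -0.1409  0.2432]]
hub [[ 0.5006 -0.122   0.231 ]] depth: [[ 0.5006 -0.1222  0.2295]]
notch [[ 0.5236 -0.0899  0.229 ]] depth: [[ 0.5248 -0.0901  0.216 ]]
boss [[ 0.558  -0.1179  0.222 ]] depth: [[ 0.5574 -0.1176  0.2243]]
(0.5092733502388, -0.12378926575183868) 0.06365078687667847
277 [ 0.4723 -0.1026  0.2404] 0.2405
242 [ 0.5273 -0.1414  0.2426] 0.243
[0.02663308 0.01711437 0.22836821]
rim z 0.2233345763069361
```

The carrier centre is about (0.500,-0.122), the notch at about 54° and the pin/boss at about 4°, so it needs roughly 50° clockwise. I'll push the lug at (0.527,-0.141), lug_right, clockwise.

```bash
python3 -m crank '[[[-0.4,-0.26,-0.5,0,0,-1,0],[0,0,-0.4,0,0,-1,0],[0,0,-0.2,0,0,-0.9,0],[0,0,0,0,0,0,0]]]'
python3 - <<'E'
from h import *
o=manip.get_obs();print(o['position'].round(4),o['ft_force'].round(2),R.from_quat(o['ee_rot']).as_matrix()[:,0])
im,d,o=snap('wrist','w3');im2,_,_=snap('side','s3')
cv2.imwrite('pics/w3c.png',np.hstack([cv2.resize(im[100:320,190:410],(400,400)),cv2.resize(im2[200:300,240:340],(400,400),interpolation=cv2.INTER_CUBIC)]))
E
```

```text
clock: 3.12
position: [0.5386, -0.1294, 0.2409]
ee_rot: [0.892, 0.452, 0.0, -0.0]
ft_force: [0.4, -0.7, -0.1]
grip_width: -0.004
[ 0.5386 -0.1294  0.2409] [ 0.4  -0.69 -0.15] [0.59084493 0.80678408 0.00130744]
```

View pics/w3c.png

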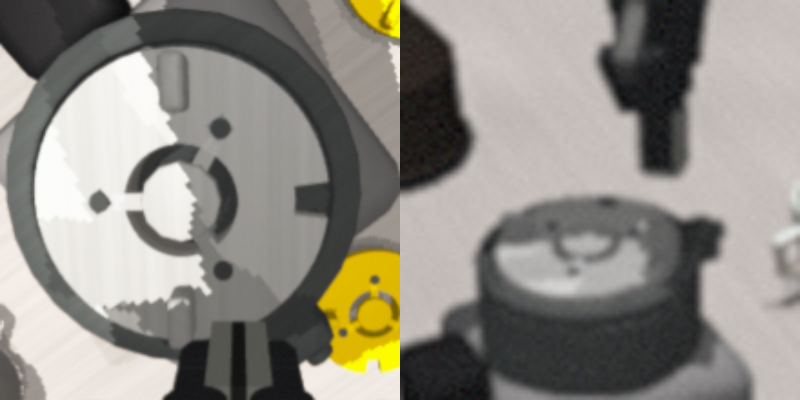

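Run:
```python
from h import *
o=manip.get_obs();p=o['position'];print(proj('side',None,p),proj('scene',None,p),proj('side',None,[.5,-.122,.23]))
im,d,o=snap('scene','s4');im2,d2,_=snap('side','s5')
cv2.imwrite('pics/s45.png',np.hstack([cv2.resize(im[150:230,210:290],(400,400),interpolation=cv2.INTER_CUBIC),cv2.resize(im2[200:300,240:340],(400,400),interpolation=cv2.INTER_CUBIC)]))
```

```text
[[305.43278932 251.52329603]] [[249.55081553 198.17357587]] [[285.09233372 259.18718414]]
```

View pics/s45.png

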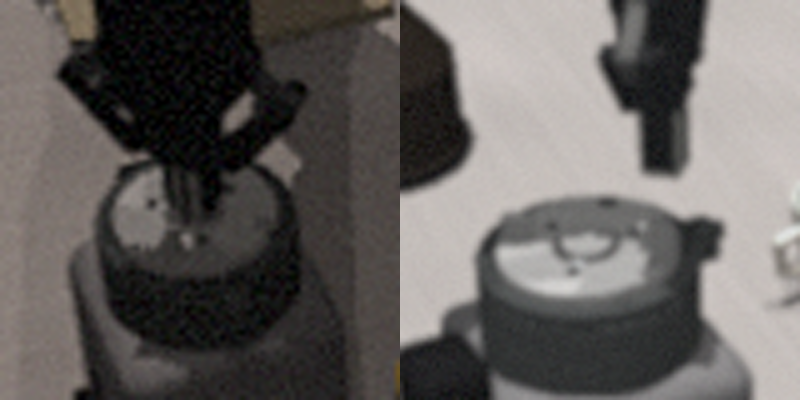

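The side view shows the fingertip at about (305,243), higher than the TCP projects at (305,251), so I'll measure the tip from depth.

Run:
```python
from h import *
o=manip.get_obs()
for n,t,bx in(('side','s5',(290,320,225,252)),('scene','s4',(235,262,180,205))):
    d=np.load(f'pics/{t}.npz')['d'];u,v=np.meshgrid(np.arange(*bx[:2]),np.arange(*bx[2:]));P=world(n,None,u.ravel(),v.ravel(),d[v,u].ravel())
    m=(np.hypot(P[:,0]-.5386,P[:,1]+.1294)<.03)&(P[:,2]>.233)&(P[:,2]<.3);Q=P[m];i=np.argsort(Q[:,2])[:12];print(n,np.c_[Q[i].round(3),u.ravel()[m][i],v.ravel()[m][i]])
f=np.load('pics/w3.npz');d=f['d'];oo=dict(position=f['p'],ee_rot=f['q'])
uu=np.arange(270,380,4)
for v in range(268,312,4):
    P=world('wrist',oo,uu,np.full(len(uu),v),d[v,uu]);print(v,(P[:,2]*1000).round().astype(int))
print(proj('wrist',oo,oo['position']))
```

```text
side [[ 5.33e-01 -1.29e-01  2.59e-01  3.02e+02  2.44e+02]
 [ 5.43e-01 -1.36e-01  2.61e-01  3.08e+02  2.44e+02]
 [ 5.34e-01 -1.33e-01  2.61e-01  3.03e+02  2.44e+02]
 [ 5.39e-01 -1.35e-01  2.61e-01  3.06e+02  2.44e+02]
 [ 5.37e-01 -1.36e-01  2.62e-01  3.05e+02  2.44e+02]
 [ 5.40e-01 -1.38e-01  2.63e-01  3.07e+02  2.44e+02]
 [ 5.34e-01 -1.36e-01  2.63e-01  3.04e+02  2.44e+02]
 [ 5.45e-01 -1.41e-01  2.63e-01  3.10e+02  2.44e+02]
 [ 5.36e-01 -1.33e-01  2.63e-01  3.04e+02  2.43e+02]
 [ 5.32e-01 -1.32e-01  2.63e-01  3.02e+02  2.43e+02]
 [ 5.34e-01 -1.33e-01  2.63e-01  3.03e+02  2.43e+02]
 [ 5.30e-01 -1.32e-01  2.64e-01  3.01e+02  2.43e+02]]
scene [[ 5.33e-01 -1.52e-01  2.33e-01  2.41e+02  2.01e+02]
 [ 5.38e-01 -1.18e-01  2.33e-01  2.54e+02  1.99e+02]
 [ 5.32e-01 -1.49e-01  2.34e-01  2.42e+02  2.00e+02]
 [ 5.36e-01 -1.50e-01  2.34e-01  2.42e+02  2.01e+02]
 [ 5.30e-01 -1.40e-01  2.37e-01  2.45e+02  1.98e+02]
 [ 5.37e-01 -1.45e-01  2.38e-01  2.44e+02  2.00e+02]
 [ 5.37e-01 -1.47e-01  2.38e-01  2.43e+02  2.00e+02]
 [ 5.34e-01 -1.44e-01  2.39e-01  2.44e+02  1.99e+02]
 [ 5.27e-01 -1.44e-01  2.39e
[... 823 characters left out ...]
9 280 279 280 279 280 280 280 270
 271 270 223 223 223 223 223 222  27  25]
292 [223 222 223 223 223 275 274 275 275 283 284 283 283 283 283 283 283 275
 276 274 275 223 223 223 222 219  24  25]
296 [  1   0 223 223 223 279 279 279 279 288 287 405 288 287 288 287 288 278
 278 279 280 222 223 221 220  25  25  26]
300 [  0   1   0   1   1 282 284 282 283 291 291 291 290 292 291 291 291 282
 283 283 283 283   0 220   1   0   1  27]
304 [  2   0   1   1   1 286 286 288 286 294 293 294 294 293 294 294 294 294
 286 285 285 286  -1   0   0   0  -1   0]
308 [ -1   1   1  -1 289 289 290 290 288 297 297 297 297 298 296 298 297 297
 289 290 289 289   0  -1   0   0   0   0]
[[320.19884073 279.58323351]]
```

The depth views from both cameras put the visible finger end roughly 20 mm above the reported TCP. I'll descend in small steps with force checks instead of trusting either value.

```bash
python3 -m crank '[[[0,0,-0.05,0,0,0,0],[0,0,0,0,0,0,0]]]'
python3 -m crank '[[[0,0,-0.05,0,0,0,0],[0,0,0,0,0,0,0]]]'
python3 - <<'E'
from h import *
im2,d2,_=snap('side','s6')
cv2.imwrite('pics/s6c.png',cv2.resize(im2[210:290,250:350],(750,600),interpolation=cv2.INTER_CUBIC))
E
```

```text
clock: 3.58
position: [0.539, -0.1301, 0.237]
ee_rot: [0.892, 0.451, -0.0, -0.0]
ft_force: [0.1, -0.0, 0.5]
grip_width: -0.0
clock: 3.82
position: [0.539, -0.1301, 0.2338]
ee_rot: [0.892, 0.451, -0.0, -0.0]
ft_force: [-1.2, -0.2, 0.1]
grip_width: -0.003
```

View pics/s6c.png

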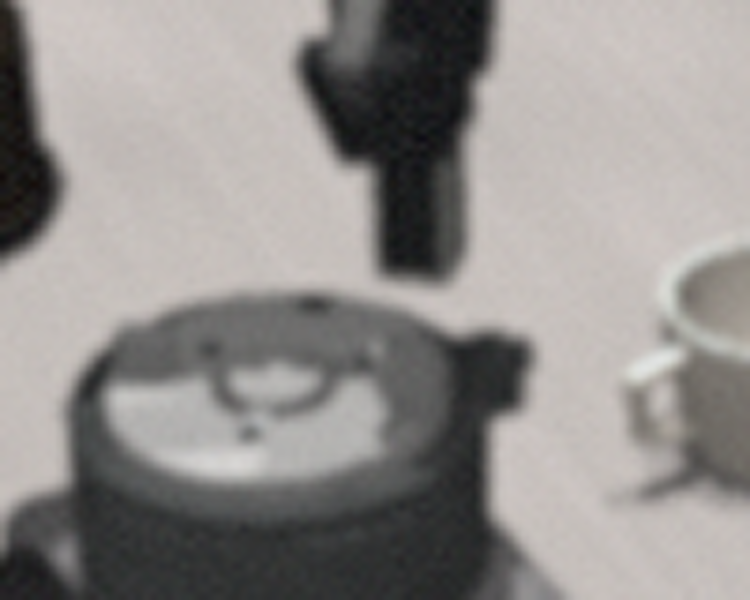

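```bash
python3 -m crank '[[[0,0,-0.08,0,0,0,0],[0,0,0,0,0,0,0]]]'
python3 -m crank '[[[0,0,-0.05,0,0,0,0],[0,0,0,0,0,0,0]]]'
python3 -m crank '[[[0,0,-0.05,0,0,0,0],[0,0,0,0,0,0,0]]]'
python3 - <<'E'
from h import *
im2,d2,o=snap('side','s7');print(proj('side',None,o['position']))
im,d,o=snap('wrist','w7')
cv2.imwrite('pics/s7c.png',np.hstack([cv2.resize(im2[220:290,250:320],(400,400),interpolation=cv2.INTER_CUBIC),cv2.resize(im[120:320,220:420],(400,400),interpolation=cv2.INTER_CUBIC)]))
E
```

```text
clock: 4.12
position: [0.5389, -0.13, 0.2289]
ee_rot: [0.892, 0.451, -0.0, -0.0]
ft_force: [0.1, 0.0, -0.1]
grip_width: -0.005
clock: 4.38
position: [0.539, -0.1301, 0.2261]
ee_rot: [0.892, 0.451, -0.0, -0.0]
ft_force: [0.6, 0.1, 0.1]
grip_width: 0.0
clock: 4.62
position: [0.539, -0.1301, 0.2231]
ee_rot: [0.892, 0.451, -0.0, -0.0]
ft_force: [0.0, 0.2, -0.6]
grip_width: 0.003
[[305.58588417 259.80553204]]
```

View pics/s7c.png

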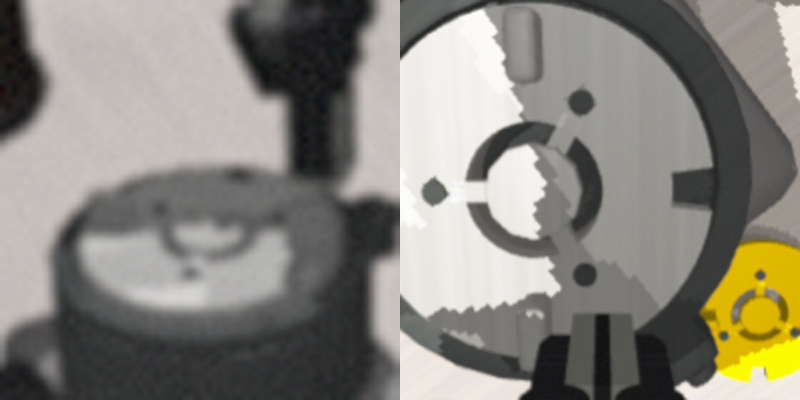

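The finger end is still just above lug-top height (side row ~251) with no force. Going down another ~6 mm.

```bash
python3 -m crank '[[[0,0,-0.05,0,0,0,0],[0,0,0,0,0,0,0]]]'
python3 -m crank '[[[0,0,-0.05,0,0,0,0],[0,0,0,0,0,0,0]]]'
python3 - <<'E'
from h import *
o=manip.get_obs();print(o['ft_force'],o['position'])
im2,d2,o=snap('side','s8');im,d,o=snap('wrist','w8')
cv2.imwrite('pics/s8c.png',np.hstack([cv2.resize(im2[220:290,250:320],(400,400),interpolation=cv2.INTER_CUBIC),cv2.resize(im[120:320,220:420],(400,400),interpolation=cv2.INTER_CUBIC)]))
E
```

```text
clock: 4.97
position: [0.539, -0.1301, 0.2201]
ee_rot: [0.892, 0.451, -0.0, -0.0]
ft_force: [0.6, 0.8, -0.3]
grip_width: -0.001
clock: 5.22
position: [0.539, -0.1301, 0.2171]
ee_rot: [0.892, 0.451, -0.0, -0.0]
ft_force: [0.1, 0.4, 0.0]
grip_width: 0.001
[0.11437642 0.43774908 0.01166375] [ 0.53898212 -0.13008095  0.21707634]
```

View pics/s8c.png

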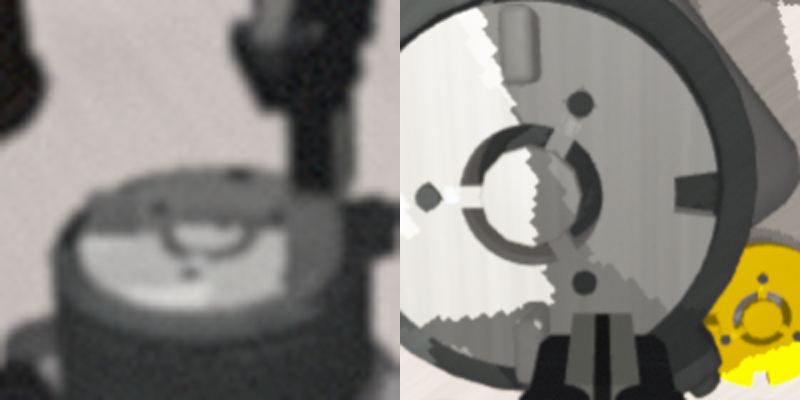

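Run:
```python
import numpy as np
a=np.radians(-19-5*np.arange(13));p=.0375*np.c_[np.cos(a),np.sin(a)]
print((np.diff(p,axis=0)/.06).round(3), p[0]+[.5,-.122])
```

```text
[[-0.02  -0.051]
 [-0.024 -0.049]
 [-0.028 -0.046]
 [-0.032 -0.044]
 [-0.036 -0.041]
 [-0.04  -0.038]
 [-0.043 -0.034]
 [-0.045 -0.03 ]
 [-0.048 -0.026]
 [-0.05  -0.022]
 [-0.052 -0.017]
 [-0.053 -0.013]] [ 0.53545695 -0.13420881]
```

```bash
python3 -m crank '[[[-0.06,-0.07,0,0,0,0,0],[0,0,0,0,0,0,0]]]'
python3 -m crank '[[[-0.02,-0.051,0,0,0,-1,0],[0,0,0,0,0,0,0]]]'
python3 -m crank '[[[-0.024,-0.049,0,0,0,-1,0],[0,0,0,0,0,0,0]]]'
python3 - <<'E'
from h import *
o=manip.get_obs();print(o['ft_force'],o['position'])
im2,d2,o=snap('side','s9');im,d,o=snap('wrist','w9')
cv2.imwrite('pics/s9c.png',np.hstack([cv2.resize(im2[220:290,250:320],(400,400),interpolation=cv2.INTER_CUBIC),cv2.resize(im[100:300,200:400],(400,400),interpolation=cv2.INTER_CUBIC)]))
E
```

```text
clock: 5.58
position: [0.5352, -0.1349, 0.2175]
ee_rot: [0.893, 0.451, 0.0, -0.0]
ft_force: [-0.7, -0.0, 0.6]
grip_width: -0.003
clock: 5.82
position: [0.5342, -0.1376, 0.2174]
ee_rot: [0.911, 0.412, 0.0, -0.0]
ft_force: [0.1, 0.0, -0.2]
grip_width: -0.0
clock: 6.08
position: [0.5328, -0.1405, 0.2174]
ee_rot: [0.928, 0.372, 0.0, 0.0]
ft_force: [0.1, -0.3, -0.2]
grip_width: 0.001
[ 0.09306296 -0.33175464 -0.24344302] [ 0.53280885 -0.1404508   0.21736873]
```

View pics/s9c.png

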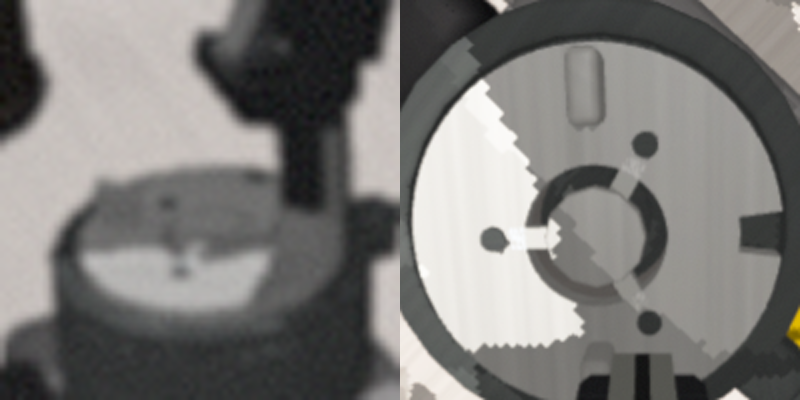

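The notch moved from side-crop x≈238 to 258, so the carrier is turning with the finger at low force. Continuing along the arc.

```bash
python3 -m crank '[[[-0.028,-0.046,0,0,0,-1,0],[0,0,0,0,0,0,0]]]'
python3 -m crank '[[[-0.032,-0.044,0,0,0,-1,0],[0,0,0,0,0,0,0]]]'
python3 -m crank '[[[-0.036,-0.041,0,0,0,-1,0],[0,0,0,0,0,0,0]]]'
python3 -m crank '[[[-0.04,-0.038,0,0,0,-1,0],[0,0,0,0,0,0,0]]]'
python3 - <<'E'
from h import *
im2,d2,o=snap('side','s10');im,d,o=snap('wrist','w10')
cv2.imwrite('pics/s10c.png',np.hstack([cv2.resize(im2[220:290,250:320],(400,400),interpolation=cv2.INTER_CUBIC),cv2.resize(im[100:300,200:400],(400,400),interpolation=cv2.INTER_CUBIC)]))
E
```

```text
clock: 6.42
position: [0.5312, -0.1432, 0.2174]
ee_rot: [0.943, 0.332, 0.0, 0.0]
ft_force: [-0.4, 0.4, -0.4]
grip_width: 0.0
clock: 6.68
position: [0.5292, -0.1458, 0.2173]
ee_rot: [0.957, 0.291, -0.0, -0.0]
ft_force: [-0.5, -0.8, 0.6]
grip_width: -0.001
clock: 6.92
position: [0.5271, -0.1482, 0.2174]
ee_rot: [0.969, 0.249, -0.0, 0.0]
ft_force: [-0.3, -0.1, 0.3]
grip_width: 0.004
clock: 7.18
position: [0.5247, -0.1505, 0.2173]
ee_rot: [0.978, 0.207, 0.0, -0.0]
ft_force: [-0.5, 0.0, -0.4]
grip_width: 0.0
```

View pics/s10c.png

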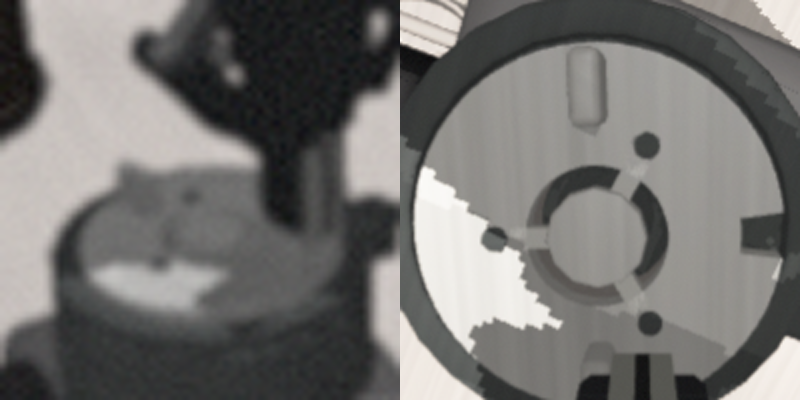

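Run:
```python
from h import *
f=np.load('pics/w10.npz');o=dict(position=f['p'],ee_rot=f['q'])
# notch mid at crop(762,234)->, hub (596,237), far lug (586,85)
for k,(u,v,z) in dict(notch=(200+362/2,100+234/2,.229),hub=(200+196/2,100+237/2,.231),lug=(200+186/2,100+85/2,.242)).items(): 
    p=onplane('wrist',o,[u],[v],z)[0];print(k,p.round(4),np.degrees(np.arctan2(p[1]+.122,p[0]-.5)).round(1))
```

```text
notch [ 0.5356 -0.1057  0.229 ] 24.6
hub [ 0.5002 -0.1218  0.231 ] 56.0
lug [ 0.4858 -0.0912  0.242 ] 114.7
```

```bash
python3 -m crank '[[[-0.043,-0.034,0,0,0,-1,0],[0,0,0,0,0,0,0]]]'
python3 -m crank '[[[-0.045,-0.03,0,0,0,-1,0],[0,0,0,0,0,0,0]]]'
python3 -m crank '[[[-0.048,-0.026,0,0,0,-1,0],[0,0,0,0,0,0,0]]]'
python3 -m crank '[[[-0.025,-0.012,0,0,0,-0.5,0],[0,0,0,0,0,0,0]]]'
python3 - <<'E'
from h import *
im2,d2,o=snap('side','s11');im,d,o=snap('wrist','w11')
cv2.imwrite('pics/s11c.png',np.hstack([cv2.resize(im2[220:290,250:320],(400,400),interpolation=cv2.INTER_CUBIC),cv2.resize(im[100:300,200:400],(400,400),interpolation=cv2.INTER_CUBIC)]))
E
```

```text
clock: 7.52
position: [0.5221, -0.1525, 0.2173]
ee_rot: [0.987, 0.163, 0.0, -0.0]
ft_force: [0.7, -0.3, 0.6]
grip_width: -0.006
clock: 7.78
position: [0.5194, -0.1543, 0.2173]
ee_rot: [0.993, 0.12, 0.0, -0.0]
ft_force: [0.5, 0.1, -0.3]
grip_width: 0.003
clock: 8.02
position: [0.5165, -0.1558, 0.2173]
ee_rot: [0.997, 0.077, 0.0, -0.0]
ft_force: [-0.5, 0.3, -0.2]
grip_width: 0.002
clock: 8.28
position: [0.5151, -0.1564, 0.2173]
ee_rot: [0.998, 0.055, 0.0, -0.0]
ft_force: [0.1, 0.3, 0.5]
grip_width: 0.002
```

View pics/s11c.png

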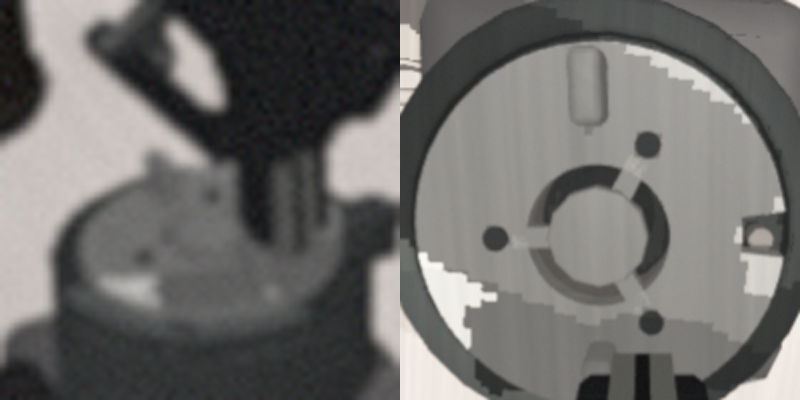

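The wrist view now shows the pin's bright top at (381,220) inside the notch. Checking whether the carrier dropped and levelled.

```bash
cat > chk.py <<'E'
from h import *
import sys
def chk(t):
    f=np.load(f'pics/{t}.npz');o=dict(position=f['p'],ee_rot=f['q']);d=f['d']
    u,v=np.meshgrid(np.arange(150,460),np.arange(60,290));P=world('wrist',o,u.ravel(),v.ravel(),d[v,u].ravel())
    c=np.array([.5,-.122]);rr=np.hypot(*(P[:,:2]-c).T)
    m=(rr>.016)&(rr<.042)&(P[:,2]>.216)&(P[:,2]<.234);Q=P[m]
    for _ in range(3):
        A=np.c_[Q[:,:2]-c,np.ones(len(Q))];s=np.linalg.lstsq(A,Q[:,2],rcond=None)[0];r=Q[:,2]-A@s;Q=Q[abs(r)<2.5*r.std()]
    m=(rr>.048)&(rr<.053)&(P[:,2]>.21)&(P[:,2]<.235);B=np.c_[P[m][:,:2]-c,np.ones(m.sum())];s2=np.linalg.lstsq(B,P[m][:,2],rcond=None)[0]
    print('flange',s.round(4),'tilt',np.degrees(np.hypot(*s[:2])),'rim',s2.round(4),'above rim mm',1e3*(s[2]-s2[2]))
for t in sys.argv[1:]:chk(t)
E
python3 chk.py w2 w10 w11
python3 - <<'E'
import cv2
im=cv2.imread('pics/w11.png');cv2.imwrite('pics/w11n.png',cv2.resize(im[195:245,350:410],(720,600),interpolation=cv2.INTER_CUBIC))
E
```

```text
flange [0.0476 0.0037 0.2282] tilt 2.7342964169765382 rim [0.0008 0.     0.2233] above rim mm 4.913900442058694
flange [5.190e-02 1.000e-04 2.281e-01] tilt 2.971222840537775 rim [0.0009 0.0008 0.2233] above rim mm 4.766740840609379
flange [ 0.0504 -0.0153  0.2281] tilt 3.01907773543544 rim [0.0011 0.0009 0.2233] above rim mm 4.791672439043603
```

View pics/w11n.png

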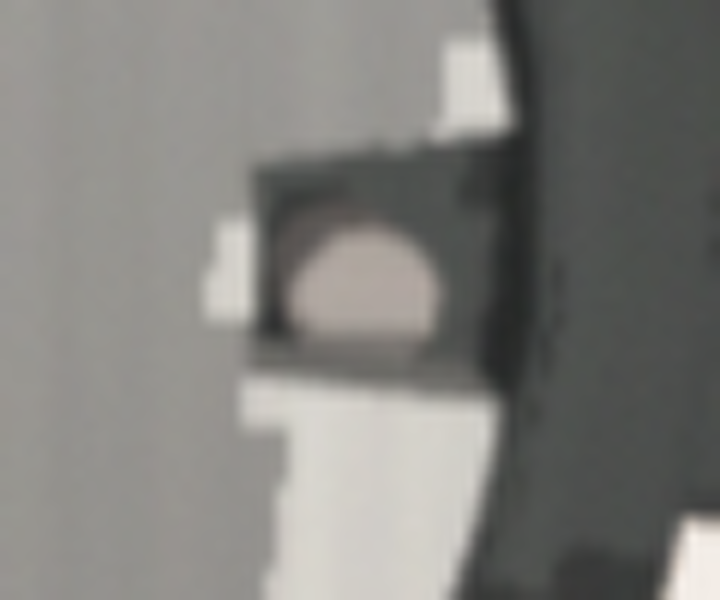

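Not dropped yet (tilt still 3°), with the pin at the lower (clockwise) edge of the notch. A few degrees more.

```bash
python3 -m crank '[[[-0.025,-0.01,0,0,0,-0.5,0],[0,0,0,0,0,0,0]]]'
python3 -c "
from h import *
snap('wrist','w12')";python3 chk.py w12
python3 -m crank '[[[-0.013,-0.005,0,0,0,-0.25,0],[0,0,0,0,0,0,0]]]'
python3 -c "
from h import *
im,_,_=snap('wrist','w13');cv2.imwrite('pics/w13n.png',cv2.resize(im[195:245,350:410],(720,600),interpolation=cv2.INTER_CUBIC))";python3 chk.py w13
```

```text
clock: 8.62
position: [0.5135, -0.1572, 0.2173]
ee_rot: [0.999, 0.033, -0.0, -0.0]
ft_force: [0.1, 0.0, 0.2]
grip_width: -0.003
flange [ 0.0113 -0.0031  0.2278] tilt 0.6702083724011947 rim [0.0008 0.0004 0.2233] above rim mm 4.510474636800154
clock: 8.93
position: [0.5128, -0.1574, 0.2174]
ee_rot: [1.0, 0.021, 0.0, -0.0]
ft_force: [0.8, 0.5, 0.8]
grip_width: 0.001
flange [ 0.0141 -0.0032  0.2278] tilt 0.8295717400613544 rim [0.0014 0.0013 0.2233] above rim mm 4.562253231043756
```

View pics/w13n.png

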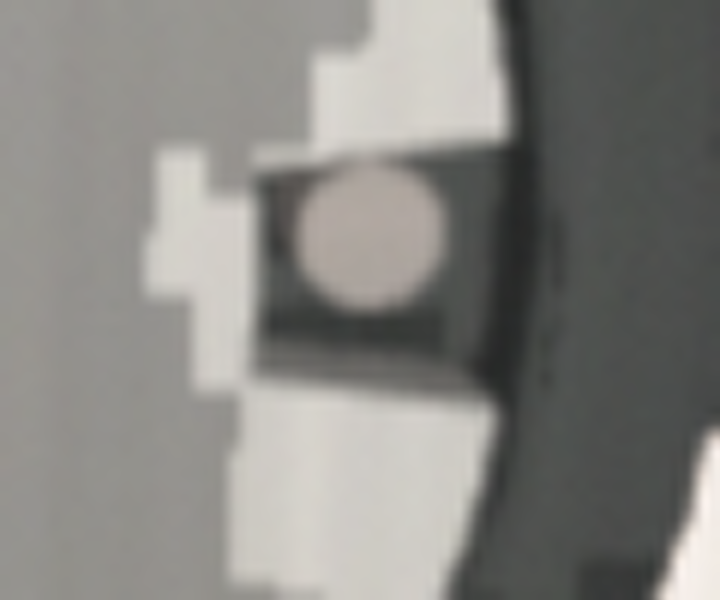

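It dropped over the pin: tilt fell from 3.0° to about 0.7°, and the pin sits fully inside the notch. Next I back off, lift and go over the hub.

```bash
python3 -m crank '[[[0.12,0.01,0,0,0,0,0],[0,0,0.6,0,0,0,0],[-0.33,0.58,0,0,0,0,0],[0,0,-0.3,0,0,0,0],[0,0,0,0,0,0,0]]]'
python3 -c "
from h import *
im2,d2,o=snap('side','s14');im,_,_=snap('wrist','w14');print(o['position'],o['ft_force']);cv2.imwrite('pics/w14n.png',np.hstack([cv2.resize(im2[220:290,250:320],(400,400),interpolation=cv2.INTER_CUBIC),cv2.resize(im[80:320,200:440],(400,400),interpolation=cv2.INTER_CUBIC)]))"
```

```text
clock: 9.6
position: [0.4997, -0.122, 0.2341]
ee_rot: [1.0, 0.021, -0.001, 0.0]
ft_force: [-0.2, -0.5, 0.3]
grip_width: 0.007
[ 0.49968642 -0.12197055  0.2341332 ] [-0.23069602 -0.54610083  0.25666978]
```

View pics/w14n.png

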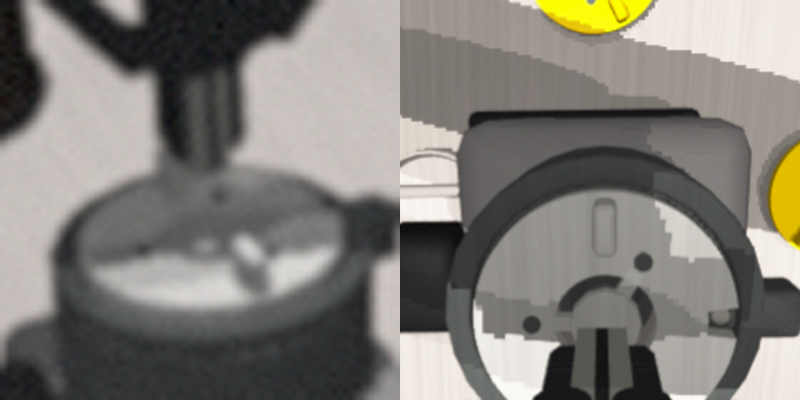

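```bash
python3 -m crank '[[[0,0,-0.15,0,0,0,0],[0,0,-0.1,0,0,0,0],[0,0,0,0,0,0,0]]]'
python3 -m crank '[[[0,0,-0.03,0,0,0,0],[0,0,0,0,0,0,0]]]'
python3 -m crank '[[[0,0,-0.03,0,0,0,0],[0,0,0,0,0,0,0]]]'
python3 -m crank '[[[0,0,-0.03,0,0,0,0],[0,0,0,0,0,0,0]]]'
```

```text
clock: 10.07
position: [0.4998, -0.1223, 0.2197]
ee_rot: [1.0, 0.021, -0.001, 0.0]
ft_force: [-0.2, 0.2, 0.4]
grip_width: 0.001
clock: 10.32
position: [0.5002, -0.1221, 0.2186]
ee_rot: [1.0, 0.021, 0.0, -0.0]
ft_force: [0.2, -0.6, 0.8]
grip_width: 0.004
clock: 10.58
position: [0.5001, -0.122, 0.2167]
ee_rot: [1.0, 0.021, 0.0, -0.0]
ft_force: [0.5, -0.6, -0.9]
grip_width: -0.001
clock: 10.82
position: [0.5001, -0.122, 0.2148]
ee_rot: [1.0, 0.021, -0.0, -0.0]
ft_force: [-0.6, -0.3, -0.2]
grip_width: 0.001
```

```bash
for i in 1; do :; done
python3 -m crank '[[[0,0,-0.03,0,0,0,0],[0,0,0,0,0,0,0]]]'
python3 -m crank '[[[0,0,-0.03,0,0,0,0],[0,0,0,0,0,0,0]]]'
python3 -m crank '[[[0,0,-0.03,0,0,0,0],[0,0,0,0,0,0,0]]]'
```

```text
clock: 11.08
position: [0.5001, -0.1221, 0.213]
ee_rot: [1.0, 0.021, -0.0, -0.0]
ft_force: [-0.0, 0.2, -0.4]
grip_width: 0.001
clock: 11.32
position: [0.5001, -0.1221, 0.2112]
ee_rot: [1.0, 0.021, -0.0, -0.0]
ft_force: [-0.2, -0.1, -0.5]
grip_width: -0.001
clock: 11.58
position: [0.5001, -0.1221, 0.2094]
ee_rot: [1.0, 0.021, -0.0, -0.0]
ft_force: [0.5, -0.3, 0.2]
grip_width: 0.005
```

```bash
python3 -m crank '[[[0,0,-0.03,0,0,0,0],[0,0,0,0,0,0,0]]]'
python3 -m crank '[[[0,0,-0.03,0,0,0,0],[0,0,0,0,0,0,0]]]'
python3 -c "
from h import *
im2,d2,o=snap('side','s15');im,_,_=snap('wrist','w15');print(o['position'],o['ft_force']);cv2.imwrite('pics/w15n.png',np.hstack([cv2.resize(im2[220:290,250:320],(400,400),interpolation=cv2.INTER_CUBIC),cv2.resize(im[80:320,200:440],(400,400),interpolation=cv2.INTER_CUBIC)]))"
```

```text
clock: 11.82
position: [0.5005, -0.122, 0.208]
ee_rot: [1.0, 0.021, 0.0, -0.0]
ft_force: [-0.0, 0.5, 2.9]
grip_width: -0.001
clock: 12.08
position: [0.5005, -0.1222, 0.2063]
ee_rot: [1.0, 0.021, 0.0, -0.0]
ft_force: [0.6, -0.1, 3.2]
grip_width: -0.001
[ 0.50050879 -0.12215146  0.20628359] [ 0.57431949 -0.06740138  3.18145797]
```

View pics/w15n.png

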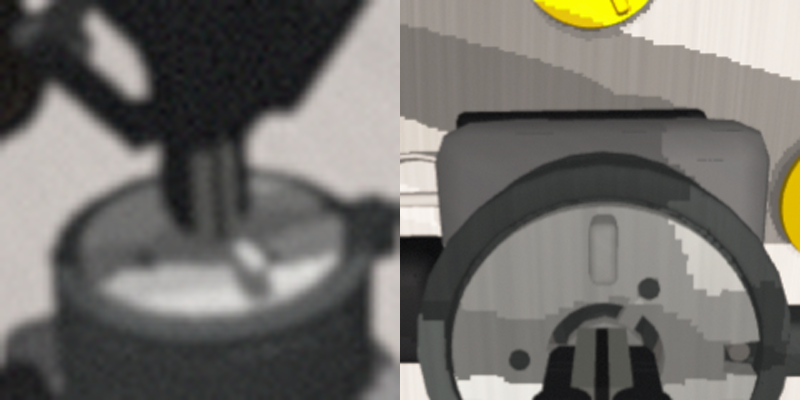

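Contact is at about TCP z 0.208 with about 3 N (hub at ~0.229, so the tip is ~20 mm short of the reported TCP). Pressing on in small steps.

```bash
python3 -m crank '[[[0,0,-0.02,0,0,0,0],[0,0,0,0,0,0,0]]]'
python3 -m crank '[[[0,0,-0.02,0,0,0,0],[0,0,0,0,0,0,0]]]'
python3 -m crank '[[[0,0,-0.02,0,0,0,0],[0,0,0,0,0,0,0]]]'
```

```text
clock: 12.42
position: [0.4998, -0.122, 0.2043]
ee_rot: [1.0, 0.021, -0.0, -0.0]
ft_force: [0.3, -0.1, -0.7]
grip_width: -0.002
clock: 12.68
position: [0.4999, -0.1221, 0.2039]
ee_rot: [1.0, 0.021, -0.0, -0.0]
ft_force: [-4.1, 1.4, 9.4]
grip_width: 0.001
clock: 12.92
position: [0.5, -0.1221, 0.2039]
ee_rot: [1.0, 0.021, -0.0, -0.001]
ft_force: [-10.5, 2.4, 22.3]
grip_width: 0.001
```

The force dropped (balls passed), then rose to 22 N with no more travel, so it's bottomed. Retreating to check.

```bash
python3 -m crank '[[[0,0,0.1,0,0,0,0],[0,0,0.5,0,0,0,0],[0,0,0.7,0,0,0,0],[0.9,0,0.3,0,0,0,0],[0.2,0,0,0,0,0,0],[0,0,0,0,0,0,0]]]'
python3 -c "
from h import *
im2,d2,o=snap('side','s16');im,_,_=snap('wrist','w16');im3,_,_=snap('scene','sc16');print(o['position'],o['ft_force']);cv2.imwrite('pics/w16n.png',np.hstack([cv2.resize(im2[220:290,250:320],(400,400),interpolation=cv2.INTER_CUBIC),cv2.resize(im[80:320,200:440],(400,400),interpolation=cv2.INTER_CUBIC)]))"
python3 chk.py w16
```

```text
clock: 13.68
position: [0.5657, -0.1222, 0.2973]
ee_rot: [1.0, 0.021, -0.001, 0.001]
ft_force: [-1.7, -0.4, 0.1]
grip_width: 0.0
[ 0.56571718 -0.12216183  0.29726594] [-1.73962373 -0.38174999  0.14129213]
flange [0.0006 0.0036 0.2233] tilt 0.20816222602260015 rim [0.0015 0.0019 0.2232] above rim mm 0.028053321595444825
```

View pics/w16n.png

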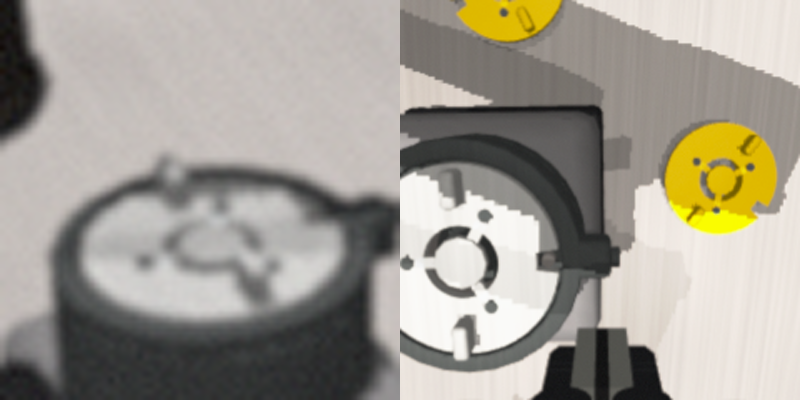

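View pics/sc16.png

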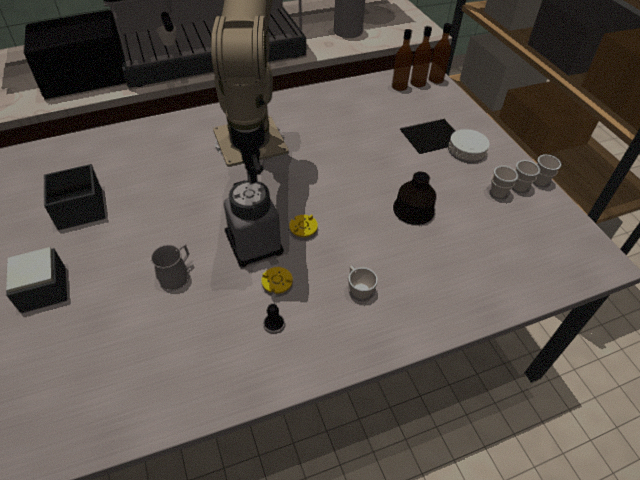

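The carrier is flush with the rim (0.0 mm difference) and level (0.2°), the pin is in the notch, and the hopper, jug, cup, tamper and yellow discs stand where they were. The finger is clear.

```bash
python3 -c "
from workcell import manip
print(manip.hand_in())"
```

```text
the job is handed in; nothing more can be done
None
```

The carrier is fully home, level and flush with the grinder's rim, and the job was handed in at about 14 s. With the closed fingertips I pushed lug_right about 52° clockwise until the notch dropped over the pin. I then pressed the hub past the sprung balls until it bottomed at about 22 N and withdrew.

**Last checks:**
- **Drop over the pin:** the carrier's tilt fell from 3.0° to about 0.7° when the notch came over the pin.
- **After pressing:** the flange top was within about 0.03 mm of the rim height with about 0.2° of tilt. The pin could be seen in the notch and the finger was clear.
- **Other things:** by eye, the hopper, jug, cup, tamper and yellow look-alikes stood where they were in the scene picture. I did not measure their positions.

**Disagreement:** the visible finger end stood about 20 mm above the reported TCP. Because of that I set heights by camera and contact force. First contact with the hub, at a TCP height of about 0.208 m, fits that offset.

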